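# Ready the microtome for the next block at its console

### The job

The last block is cut: ready the microtome for the next one at its control console, using a fingertip only. Press the long bar key to go back to trimming, then the round key to zero the section counter, then the triangular key that points away from the display, to run the specimen head back, and keep this last key pressed down: your program finishes while still holding it. Press each key lightly and by itself, letting the first two spring back up; press none of the other keys, and do not lift or shove the console or disturb the things around it.

Things in the scene. Friction and masses are not known exactly. Their poses are not given: they have to be found in the camera images.
- console: Microtome control console: white wedge, 170 deep (x), 200 wide (y), 26 high in front, 60 at the back (mm), about 0.9 kg, loose on rubber feet (slides if shoved). Origin: centre of its underside; z up, x from front edge to back, where a dark display lies across the top; y to the operator's left. The top rises to the back at 0.197 rad, with six dark grey keys in two rows 51 mm apart, columns 60 mm apart.
- mode_key_top (a point): Centre of the top of the long bar key, 44 x 20 mm, long side across the console, far row, left column: changes between trimming and sectioning. At x -2, y 60, z 52 mm in the console's frame when up; it moves with the key; z square to the console's face, outwards, x up the slope to the display.
- zero_key_top (a point): Centre of the top of the round key, 26 mm across, near row, left column: sets the section counter to zero. At x -52, y 60, z 42 mm in the console's frame when up; it moves with the key; z square to the console's face, outwards, x up the slope to the display.
- plus_key_top (a point): Centre of the top of the square key, 22 mm, with a raised plus sign, far row, middle column: not to be pressed. At x -2, y 0, z 52 mm in the console's frame when up; it moves with the key; z square to the console's face, outwards, x up the slope to the display.
- minus_key_top (a point): Centre of the top of the square key, 22 mm, with a raised minus sign, near row, middle column: not to be pressed. At x -52, y 0, z 42 mm in the console's frame when up; it moves with the key; z square to the console's face, outwards, x up the slope to the display.
- forward_key_top (a point): Centre of the top of the triangular key, side 32 mm, tip pointing to the display, far row, right column: not to be pressed. At x -2, y -60, z 52 mm in the console's frame when up; it moves with the key; z square to the console's face, outwards, x up the slope to the display.
- back_key_top (a point): Centre of the top of the triangular key, side 32 mm, tip pointing away from the display to the front edge, near row, right column: drives the specimen head back for as long as it is held down. At x -52, y -60, z 42 mm in the console's frame when up; it moves with the key; z square to the console's face, outwards, x up the slope to the display.
- mode_key (a joint): How far the key under point mode_key_top is pressed in, square to the console's top, in m: 0 up (9 mm proud of the top), switches at 0.0015, stop at 0.005. Its spring takes 1.5 N to start, 3.3 N at 0.0015, 7.5 N at 0.005, and lifts it again when let go.
- zero_key (a joint): How far the key under point zero_key_top is pressed in, square to the console's top, in m: 0 up (9 mm proud of the top), switches at 0.0015, stop at 0.005. Its spring takes 1.5 N to start, 3.3 N at 0.0015, 7.5 N at 0.005, and lifts it again when let go.
- plus_key (a joint): How far the key under point plus_key_top is pressed in, square to the console's top, in m: 0 up (9 mm proud of the top), switches at 0.0015, stop at 0.005. Its spring takes 1.5 N to start, 3.3 N at 0.0015, 7.5 N at 0.005, and lifts it again when let go.
- minus_key (a joint): How far the key under point minus_key_top is pressed in, square to the console's top, in m: 0 up (9 mm proud of the top), switches at 0.0015, stop at 0.005. Its spring takes 1.5 N to start, 3.3 N at 0.0015, 7.5 N at 0.005, and lifts it again when let go.
- forward_key (a joint): How far the key under point forward_key_top is pressed in, square to the console's top, in m: 0 up (9 mm proud of the top), switches at 0.0015, stop at 0.005. Its spring takes 1.5 N to start, 3.3 N at 0.0015, 7.5 N at 0.005, and lifts it again when let go.
- back_key (a joint): How far the key under point back_key_top is pressed in, square to the console's top, in m: 0 up (9 mm proud of the top), switches at 0.0015, stop at 0.005. Its spring takes 1.5 N to start, 3.3 N at 0.0015, 7.5 N at 0.005, and lifts it again when let go.
- slide_box: Bystander: closed slide box, white with a blue lid, 140 x 92 x 35 mm, loose; origin at the centre of its underside.
- wax_block: Bystander: white tissue cassette with a wax block on it, 38 x 28 x 15 mm in all, loose; origin under its centre.
- stain_bottle: Bystander: small amber bottle with a black cap, 44 mm across, 85 mm tall, loose; origin at the centre of its underside.
- forceps: Bystander: steel forceps lying flat, 130 x 16 x 5 mm, loose; origin under their middle, x along them.

How it is judged:
By the outcome, as a careful person would: the job done as asked, in the order asked, and still so for the second after the job is handed in, while the arm keeps its last pose, push and grip.
It also fails if it takes over 38 s, if anything falls off the work surface, if the arm or the gripper's body presses on something with over 40 N, if the wrist force passes 120 N, or if a joint passes its speed limit or range.

### The arm

A 6-joint arm with a two-finger parallel gripper is mounted at the origin on the work surface. World frame = base frame: x ahead of the robot, y to its left, z up, the work surface at z = 0. Lengths are in m, angles in rad, forces in N, time in s.
With the tool pointing down it reaches from about 0.25 to 0.725 m from the base axis. Payload 4 kg.
Tool frame: the origin (TCP) lies midway between the tips of the shut fingers; the grasp point (between the pads) lies 19 mm behind it; z points along the fingers, y is the line along which they close (so a half turn about z gives the same grasp; the last joint's range is limited). The gripper opens to 85 mm and grips with 20 to 120 N. Pads are 22 mm wide; open, the fingers measure 114 mm over their backs; the gripper's body (76 mm by 85 mm) begins 54 mm behind the grasp point. The pads swing forward as they close: fully open they stand 13 mm farther back than shut.
Start: joints at [-1.338, 0.241, 0.005, 1.335, 0, 1.571], TCP at [0.115, -0.487, 0.231] pointing down, gripper open.
Joint ranges: [-2.72, 2.72], [-1.05, 1.87], [-1.09, 1.28], [-1.99, 2.15], [-1.42, 1.44], [-3.14, 3.14]. Speed limits (rad/s): [2.79, 2.79, 3.14, 3.14, 3.14, 3.14].

### API

Orientations are given as a unit quaternion [x, y, z, w].
In Python, from workcell import monitor, vision, job gives the robot as it stands.
- The arm moves only by the tool move_arm, never from a script. Its argument "moves" is a list that holds one entry, the list of rows, each a list of 5 numbers: the shift along the world's x, y, z in m, then the turn about the world's z in degrees, then the opening in per cent of the stroke, from 0 (shut) to 100 (fully open). In form: [[[x, y, z, turn, gripper], ...]]. A call has 1 to 5 rows; each row is the pose to reach, as a shift and turn from the pose commanded when the call began; what a row does not reach only later rows make up. A row lasts 1/8 s, in which the tool goes at most 62.5 mm and 10.7 degrees, less where a joint would pass 70% of its speed; a pose out of reach is approached as far as the arm can. A call with a gripper value outside its range is refused whole. The fingers move at their own pace and stop on an object; the grip force is fixed at half the most. Time passes only in rows, so rows that repeat a pose let the fingers close. It gives the time, the measured TCP pose, the force, the opening and the grip force at its end, in the units of the state.
- monitor.get_obs(): the state, without advancing time (a new reading comes with each control period).
- vision.camera(name): name is "scene" or "top" or "wrist"; returns a dict with "color" (480x640x3 uint8, red, green, blue), "camera_matrix" (3x3 intrinsics, pixels), "k1" (the pictures are not rectified: a ray, as slopes to the right and down, at radius r is drawn at 1 + k1 r^2 times it, then the intrinsics apply), "eye" and "attitude" of the camera in the world; the wrist camera has in their place "hand_eye" (4x4, takes a point from camera to tool coordinates, whose origin is the TCP and whose axes are the flange's). Camera axes: x right, y up, looking along -z (the intrinsics and any distortion apply to the point x, -y, -z); pixel columns grow to the right and rows downward; lengths in m; the calibration is good to about 2 mm. A picture is of the moment at which its call begins: read the wrist's pose just before it. There is no depth.
- job.job_done(): hands the job in; it is judged then, once.
The state is a dict: "clock": time; "joint_pos": joint angles; "joint_vel": joint speeds; "tau": joint torques, N m; "eef_pos": TCP position; "tool_rot": TCP orientation; "ft_force": force on the tool from outside, world axes, zero at the start; "ft_torque": the same for the moment, N m; "grip_width": finger opening in m; "grasp_force": force on a finger pad.
Only numpy, scipy, OpenCV 4.12 (cv2) and the standard library are available. Lean on these libraries where they do the work, as an engineer would, in place of code of your own. Each camera call takes 0.05 s, during which the arm holds its last target. There are 200 camera calls.

## Working session

There is one attempt and no reset: what is moved stays moved. The work goes in short steps, Python scripts to look and compute and a tool call to move; the robot and the scene stay as the last step left them, time stands still between calls to the robot, and variables do not carry over. Pictures are saved under pics/ and viewed, at most 10 in all, crops included, and the job is handed in when it is done.

Besides the shell and the picture viewer there is one more tool, called after "Emit:" as a command line: name --argument value ..., lists and objects as JSON in quotes. move_arm: Moves the arm, as the interface text tells. Its arguments: {"type":"object","properties":{"moves":{"type":"array","items":{"type":"array","items":{"type":"array","items":{"type":"number"}}}}},"required":["moves"]}

```bash
mkdir -p pics; python3 - <<'E'
from workcell import monitor, vision, job
import cv2,numpy as np
for n in ("scene","top"):
    c=vision.camera(n); cv2.imwrite(f"pics/{n}0.png",c["color"][:,:,::-1]); print(n,c["camera_matrix"],c["k1"],c["eye"],c["attitude"])
o=monitor.get_obs(); print(o)
E
```

```text
scene [[493.39912432   0.         320.86787785]
 [  0.         493.39912432 234.54133371]
 [  0.           0.           1.        ]] -0.13227703947294975 [ 1.04986082 -0.25697422  0.78584815] [0.2835096  0.14049423 0.42867506 0.84623955]
top [[548.85096093   0.         316.05894258]
 [  0.         548.85096093 229.97692949]
 [  0.           0.           1.        ]] -0.13889777989835353 [0.52597864 0.07323102 1.07013034] [ 0.01967065 -0.03030202 -0.69971916  0.713504  ]
{'clock': 0.1, 'joint_pos': array([-1.33795487e+00,  2.41323315e-01,  3.87613158e-03,  1.33522085e+00,
        6.56097841e-06,  1.57081166e+00]), 'joint_vel': array([ 0.00138401, -0.00199253,  0.00232446, -0.00041626, -0.00035247,
       -0.00012475]), 'tau': array([ 9.38905432e-04, -3.73138618e+01,  2.53009379e+01,  1.08439519e-02,
       -1.36948415e-04, -5.00781368e-06]), 'eef_pos': array([ 0.11524304, -0.48595651,  0.2305157 ]), 'tool_rot': array([ 9.93231213e-01,  1.16150251e-01, -1.05455851e-04, -9.29900537e-04]), 'ft_force': array([0.11841237, 0.23765702, 0.16566158]), 'ft_torque': array([ 0.00276691,  0.0487699 , -0.01468593]), 'grasp_force': 0.0, 'grip_width': 0.08523519490300746}
```

View pics/top0.png

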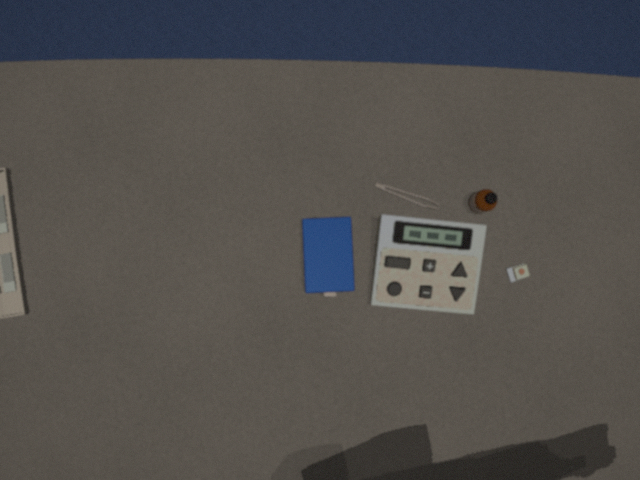

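View pics/scene0.png

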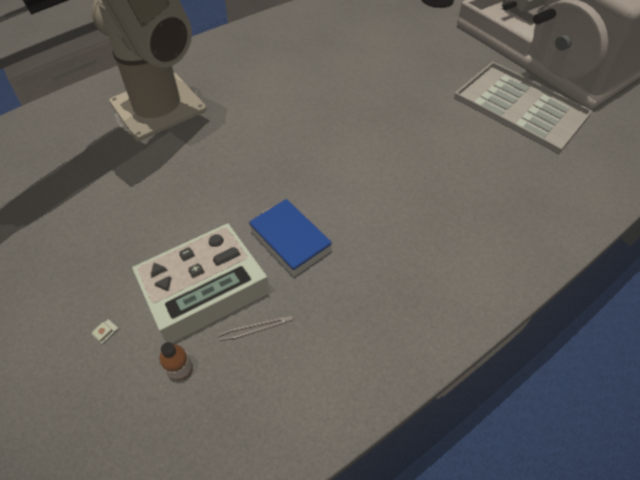

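The top view shows the console at the right of centre, with its display away from the robot. The keys are at mode (397,263), plus (429,266), forward (459,270), zero (394,289), minus (425,292) and back (457,294). In the scene view, zero is at (216,240) and back at (158,269).

```bash
cat > h.py <<'E'
import numpy as np, cv2
from scipy.spatial.transform import Rotation as R
from scipy.optimize import least_squares
K={'mode':(-.002,.06,.052),'plus':(-.002,0,.052),'fwd':(-.002,-.06,.052),'zero':(-.052,.06,.042),'minus':(-.052,0,.042),'back':(-.052,-.06,.042)}
P=np.array(list(K.values()))
def world(p,P=P): return R.from_euler('z',p[2]).apply(P)+[p[0],p[1],0]
def proj(W,M,k1,eye,rot):
    c=rot.inv().apply(W-eye); s=np.c_[c[:,0],-c[:,1]]/-c[:,2:]
    s=s*(1+k1*(s**2).sum(1,keepdims=True)); return s*[M[0,0],M[1,1]]+[M[0,2],M[1,2]]
E
python3 - <<'E'
from h import *
from workcell import vision
T=np.array([(397,263),(429,266),(459,270),(394,289),(425,292),(457,293)],float)
S=np.array([(227,256),(196,271),(163,284),(216,240),(187,254),(158,269)],float)
cs=[vision.camera(n) for n in("top","scene")]
def res(p,use=(0,1)): return np.concatenate([(proj(world(p),np.array(cs[i]["camera_matrix"]),cs[i]["k1"],cs[i]["eye"],R.from_quat(cs[i]["attitude"]))-(T,S)[i]).ravel() for i in use])
for u in((0,),(1,),(0,1)):
    r=least_squares(res,[.45,-.1,0],args=(u,)); print(u,r.x,np.round(r.fun,1))
print(dict(zip(K,np.round(world(r.x),3))))
E
```

```text
(0,) [ 0.53766704 -0.15318337 -0.07142516] [-0.1 -0.2 -0.4 -0.4  0.9 -1.6 -0.1  0.4  0.3  0.1 -0.6  1.7]
(1,) [ 0.54425662 -0.15387288 -0.09430208] [-0.4  0.4  0.  -0.4  1.6  1.2  0.4  0.4 -0.2 -0.2 -1.5 -1.4]
(0, 1) [ 0.54038968 -0.15332645 -0.08090065] [ 0.  -2.  -0.3 -1.8  1.  -2.8 -0.3 -1.4  0.1 -1.4 -0.8  0.6 -1.4 -1.5
 -0.7 -2.1  1.1 -0.2 -0.8 -1.2 -1.2 -1.6 -2.4 -2.5]
{'mode': array([ 0.543, -0.093,  0.052]), 'plus': array([ 0.538, -0.153,  0.052]), 'fwd': array([ 0.534, -0.213,  0.052]), 'zero': array([ 0.493, -0.089,  0.042]), 'minus': array([ 0.489, -0.149,  0.042]), 'back': array([ 0.484, -0.209,  0.042])}
```

Emit:
move_arm --moves '[[[0.04,0.036,0,-4,0],[0.08,0.072,0,-8,0],[0.12,0.108,0,-12,0],[0.16,0.144,0,-16,0],[0.2,0.18,0,-18,0]]]'

```text
clock: 0.82
eef_pos: [0.3164, -0.3052, 0.2313]
tool_rot: [0.999, -0.041, 0.0, 0.0]
ft_force: [0.0, -1.4, 0.8]
grip_width: 0.0002
grasp_force: 0.0
```

Emit:
move_arm --moves '[[[0.04,0.036,0,0,0],[0.08,0.072,0,0,0],[0.12,0.108,0,0,0],[0.16,0.156,0,0,0],[0.16,0.156,0,0,0]]]'

```text
clock: 1.45
eef_pos: [0.4775, -0.1471, 0.2307]
tool_rot: [0.999, -0.037, -0.0, -0.0]
ft_force: [0.0, 0.1, -0.0]
grip_width: 0.0001
grasp_force: 0.0
```

```bash
python3 - <<'E'
from h import *
from workcell import monitor, vision
import json
o=monitor.get_obs(); c=vision.camera("wrist"); cv2.imwrite("pics/w1.png",c["color"][:,:,::-1])
print(o["eef_pos"],R.from_quat(o["tool_rot"]).as_matrix().round(3),o["ft_force"],o["grip_width"],o["joint_vel"].round(3),o["clock"])
json.dump({k:np.array(v).tolist() for k,v in dict(pos=o["eef_pos"],q=o["tool_rot"],M=c["camera_matrix"],k1=c["k1"],he=c["hand_eye"]).items()},open("w1.json","w"))
print(c["hand_eye"])
E
```

```text
[ 0.47747938 -0.14714925  0.23072743] [[ 0.997 -0.074 -0.   ]
 [-0.074 -0.997  0.001]
 [-0.    -0.001 -1.   ]] [ 0.03377924  0.08827226 -0.00471675] 0.00011514768959890675 [-0.075 -0.024 -0.034  0.016 -0.035 -0.026] 1.45
[[-1.10349197e-03  9.62697240e-01  2.70578652e-01  6.70656737e-02]
 [ 9.99999381e-01  1.02293544e-03  4.38741796e-04  6.85764161e-04]
 [ 1.45591025e-04  2.70578969e-01 -9.62697772e-01 -1.42486975e-01]
 [ 0.00000000e+00  0.00000000e+00  0.00000000e+00  1.00000000e+00]]
```

View pics/w1.png

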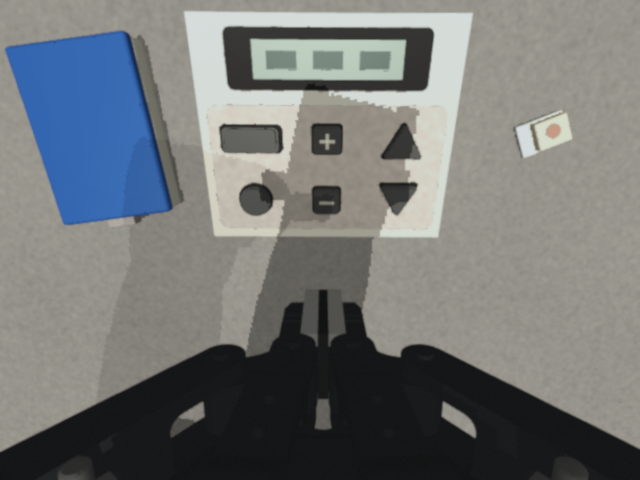

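The wrist view shows the keys clearly: mode (251,137), plus (327,138), zero (256,197), minus (327,198), and the back triangle near (398,193). The shut fingertips are narrow, and the console is nearly square to the tool.

```bash
python3 - <<'E'
from h import *
import json
d=json.load(open("w1.json")); H=np.array(d["he"]); r=R.from_quat(d["q"]); M=np.array(d["M"])
eye=r.apply(H[:3,3])+d["pos"]; rot=r*R.from_matrix(H[:3,:3])
W=np.array([(251,137),(327,138),(402,147),(256,197),(327,198),(398,193)],float)
i=[0,1,2,3,4,5]
s=least_squares(lambda p:(proj(world(p),M,d["k1"],eye,rot)-W)[i].ravel(),[.54,-.15,-.08])
print(s.x,s.fun.round(1)); print(dict(zip(K,world(s.x).round(4).tolist())))
# tip check
print(proj(np.array([d["pos"]]),M,d["k1"],eye,rot), proj(np.array(d["pos"])+r.apply([[.011,0,0],[-.011,0,0],[0,.011,0],[0,-.011,0]]),M,d["k1"],eye,rot))
E
```

```text
[ 0.53873301 -0.1559996  -0.09198817] [-1.1 -0.7  0.5 -0.3  3.  -8.  -1.9  1.3 -0.8  1.5  0.2  7.7]
{'mode': [0.5423, -0.0961, 0.052], 'plus': [0.5367, -0.1558, 0.052], 'fwd': [0.5312, -0.2156, 0.052], 'zero': [0.4925, -0.0915, 0.042], 'minus': [0.487, -0.1512, 0.042], 'back': [0.4814, -0.211, 0.042]}
[[321.10776694 308.06989832]] [[321.04665556 281.46567886]
 [321.16632834 333.7151831 ]
 [349.53662083 308.05038376]
 [292.67950033 308.10625157]]
```

Emit:
move_arm --moves '[[[0.031,0.028,-0.03,0,0],[0.062,0.056,-0.07,0,0],[0.062,0.056,-0.12,0,0],[0.062,0.056,-0.165,0,0],[0.062,0.056,-0.165,0,0]]]'

```text
clock: 2.12
eef_pos: [0.5329, -0.0951, 0.0628]
tool_rot: [0.999, -0.042, -0.005, -0.001]
ft_force: [-0.5, -0.5, -0.3]
grip_width: 0.0002
grasp_force: 0.0
```

```bash
python3 - <<'E'
from h import *
from workcell import monitor, vision
o=monitor.get_obs(); c=vision.camera("wrist")
print(o["eef_pos"],o["ft_force"],o["clock"])
a=c["color"][40:430,120:560,::-1]; cv2.imwrite("pics/w2.png",cv2.resize(a,None,fx=1.5,fy=1.5))
E
```

```text
[ 0.53292962 -0.09510956  0.0627567 ] [-0.48792039 -0.53213484 -0.30154531] 2.125
```

View pics/w2.png

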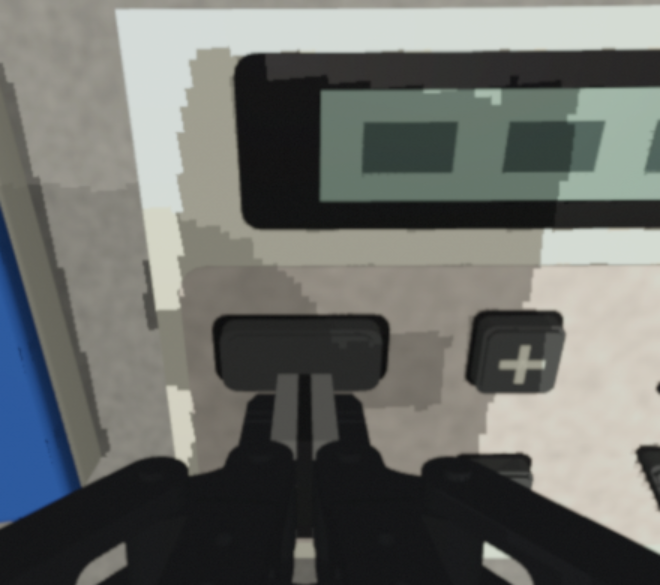

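The crop shows the fingertips just in front of the mode key in the image, with the key top centre near (302,352), and centred across its width.

```bash
python3 - <<'E'
from h import *
from workcell import monitor, vision
o=monitor.get_obs(); c=vision.camera("wrist")
H=np.array(c["hand_eye"]); r=R.from_quat(o["tool_rot"]); M=np.array(c["camera_matrix"])
eye=r.apply(H[:3,3])+o["eef_pos"]; rot=r*R.from_matrix(H[:3,:3])
f=lambda w:((proj(np.array(w),M,c["k1"],eye,rot)-[120,40])*1.5).round(0).tolist()
for p in ([.54039,-.1533,-.081],[.53873,-.156,-.092]): print(f(world(p)[:2]))
print("tcp,+11,+5",f(o["eef_pos"]+np.array([[0,0,0],[.011,0,0],[.005,0,0]])), o["eef_pos"],o["joint_vel"].round(3),o["ft_force"])
E
```

```text
[[292.0, 356.0], [510.0, 355.0]]
[[302.0, 358.0], [520.0, 360.0]]
tcp,+11,+5 [[302.0, 402.0], [298.0, 362.0], [300.0, 384.0]] [ 0.53541203 -0.09542965  0.06543303] [ 0.003 -0.044  0.065  0.005  0.003 -0.   ] [0.72130825 0.60837147 0.35618433]
```

Emit:
move_arm --moves '[[[0,0,-0.004,0,0],[0,0,-0.007,0,0],[0,0,-0.009,0,0],[0,0,-0.011,0,0],[0,0,-0.011,0,0]]]'

```text
clock: 2.85
eef_pos: [0.5372, -0.0944, 0.0552]
tool_rot: [0.999, -0.041, -0.0, -0.0]
ft_force: [-0.2, -0.4, 0.7]
grip_width: -0.0
grasp_force: 0.0
```

Emit:
move_arm --moves '[[[0,0,-0.001,0,0],[0,0,-0.002,0,0],[0,0,-0.003,0,0],[0,0,-0.003,0,0]]]'

```text
clock: 3.35
eef_pos: [0.5375, -0.0945, 0.0524]
tool_rot: [0.999, -0.041, 0.0, 0.0]
ft_force: [-0.1, -0.3, 2.1]
grip_width: -0.0001
grasp_force: 0.9
```

Emit:
move_arm --moves '[[[0,0,-0.001,0,0],[0.0005,0,-0.002,0,0],[0.0005,0,-0.0025,0,0],[0.0005,0,-0.0025,0,0]]]'

```text
clock: 3.85
eef_pos: [0.5379, -0.0945, 0.05]
tool_rot: [0.999, -0.041, 0.0, 0.0]
ft_force: [-1.2, -0.8, 4.9]
grip_width: -0.0001
grasp_force: 2.3
```

Emit:
move_arm --moves '[[[0,0,0.005,0,0],[0,0,0.015,0,0],[-0.02,0.001,0.018,0,0],[-0.04,0.003,0.015,0,0],[-0.05,0.003,0.01,0,0]]]'

```text
clock: 4.47
eef_pos: [0.4872, -0.0915, 0.0601]
tool_rot: [0.999, -0.041, 0.0, 0.0]
ft_force: [-0.2, -0.4, 0.5]
grip_width: -0.0002
grasp_force: 0.0
```

Emit:
move_arm --moves '[[[0,0,-0.004,0,0],[0,0,-0.008,0,0],[0,0,-0.011,0,0],[0,0,-0.013,0,0],[0,0,-0.013,0,0]]]'

```text
clock: 5.1
eef_pos: [0.4879, -0.0915, 0.0465]
tool_rot: [0.999, -0.041, -0.0, -0.0]
ft_force: [-0.1, -0.3, -0.5]
grip_width: -0.0002
grasp_force: 0.0
```

```bash
python3 - <<'E'
from h import *
from workcell import monitor, vision
o=monitor.get_obs(); c=vision.camera("wrist")
H=np.array(c["hand_eye"]); r=R.from_quat(o["tool_rot"]); M=np.array(c["camera_matrix"])
eye=r.apply(H[:3,3])+o["eef_pos"]; rot=r*R.from_matrix(H[:3,:3])
f=lambda w:((proj(np.array(w),M,c["k1"],eye,rot)-[120,40])*1.5).round(0).tolist()
print(f(world([.53873,-.156,-.092])),o["eef_pos"],o["ft_force"])
cv2.imwrite("pics/w3.png",cv2.resize(c["color"][40:430,120:560,::-1],None,fx=1.5,fy=1.5))
E
```

```text
[[302.0, 190.0], [570.0, 192.0], [845.0, 193.0], [300.0, 379.0], [529.0, 381.0], [761.0, 384.0]] [ 0.48787909 -0.09150009  0.04654037] [-0.09240296 -0.31359399 -0.52606091]
```

View pics/w3.png

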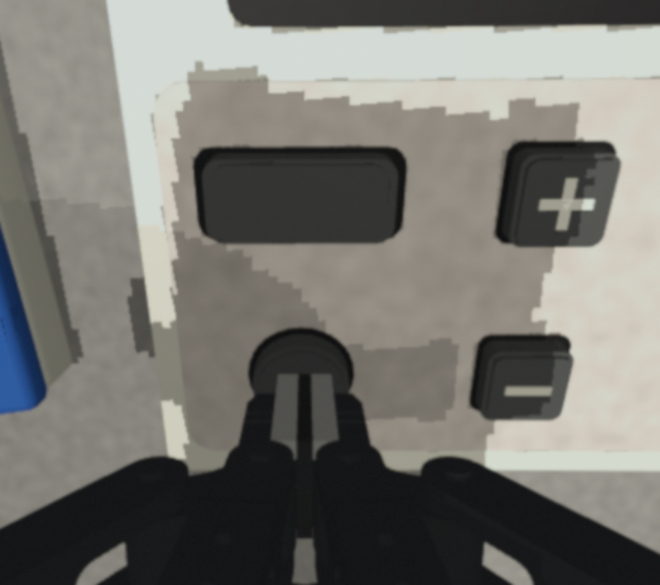

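The mode key is up again and the fingertips are centred over the round key, near (300,380).

Emit:
move_arm --moves '[[[0,0,-0.001,0,0],[0,0,-0.002,0,0],[0,0,-0.003,0,0],[0,0,-0.004,0,0],[0,0,-0.004,0,0]]]'

```text
clock: 5.78
eef_pos: [0.4879, -0.0915, 0.0429]
tool_rot: [0.999, -0.041, 0.0, -0.0]
ft_force: [-0.4, -0.4, 0.8]
grip_width: 0.0005
grasp_force: 0.5
```

Emit:
move_arm --moves '[[[0,0,-0.001,0,0],[0.0005,0,-0.002,0,0],[0.0005,0,-0.0025,0,0],[0.0005,0,-0.0025,0,0]]]'

```text
clock: 6.28
eef_pos: [0.4884, -0.0916, 0.0405]
tool_rot: [0.999, -0.041, 0.0, 0.0]
ft_force: [-1.0, 0.4, 3.5]
grip_width: 0.0001
grasp_force: 2.1
```

Emit:
move_arm --moves '[[[0,0,-0.0006,0,0],[0.0002,0,-0.0012,0,0],[0.0002,0,-0.0012,0,0]]]'

```text
clock: 6.65
eef_pos: [0.4886, -0.0916, 0.0393]
tool_rot: [0.999, -0.041, 0.0, 0.0]
ft_force: [-2.3, 0.5, 7.0]
grip_width: -0.0006
grasp_force: 2.8
```

Emit:
move_arm --moves '[[[0,0,0.005,0,0],[0,0,0.02,0,0],[-0.002,-0.03,0.03,0,0],[-0.005,-0.07,0.03,0,0],[-0.009,-0.11,0.03,0,0]]]'

```text
clock: 7.28
eef_pos: [0.4802, -0.2026, 0.0702]
tool_rot: [0.999, -0.04, 0.001, 0.0]
ft_force: [0.5, -0.4, -0.4]
grip_width: 0.0001
grasp_force: 0.0
```

Emit:
move_arm --moves '[[[0,-0.009,-0.004,0,0],[0,-0.009,-0.012,0,0],[0,-0.009,-0.018,0,0],[0,-0.009,-0.022,0,0],[0,-0.009,-0.022,0,0]]]'

```text
clock: 7.9
eef_pos: [0.4793, -0.2096, 0.0466]
tool_rot: [0.999, -0.04, -0.001, -0.0]
ft_force: [-0.2, -0.4, -0.3]
grip_width: -0.0002
grasp_force: 0.0
```

```bash
python3 - <<'E'
from h import *
from workcell import monitor, vision
o=monitor.get_obs(); c=vision.camera("wrist")
H=np.array(c["hand_eye"]); r=R.from_quat(o["tool_rot"]); M=np.array(c["camera_matrix"])
eye=r.apply(H[:3,3])+o["eef_pos"]; rot=r*R.from_matrix(H[:3,:3])
f=lambda w:((proj(np.array(w),M,c["k1"],eye,rot)-[40,40])*1.3).round(0).tolist()
print(f(world([.53873,-.156,-.092])),o["eef_pos"],o["ft_force"])
cv2.imwrite("pics/w4.png",cv2.resize(c["color"][40:430,40:600,::-1],None,fx=1.3,fy=1.3))
E
```

```text
[[-99.0, 167.0], [140.0, 171.0], [372.0, 174.0], [-30.0, 332.0], [172.0, 333.0], [369.0, 335.0]] [ 0.47929659 -0.2095684   0.04658779] [-0.21309614 -0.38397176 -0.3304898 ]
```

View pics/w4.png

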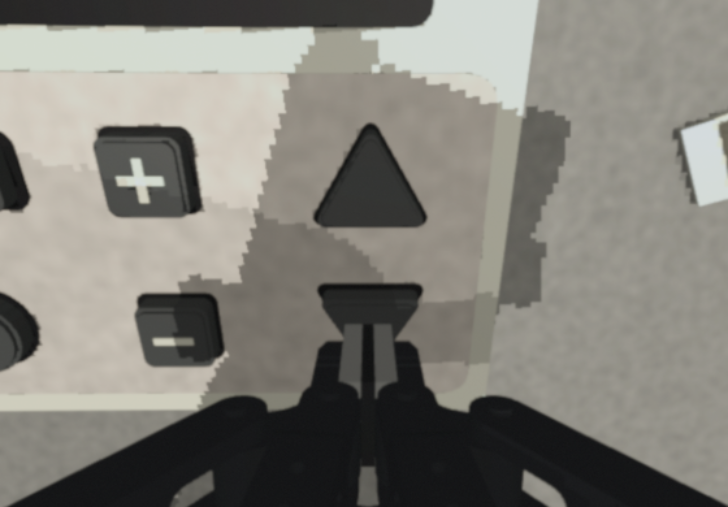

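The fingertips are centred over the back key, with their leading edge at (368,325), just up the slope of its middle. The neighbouring keys are clear.

Emit:
move_arm --moves '[[[0,0,-0.001,0,0],[0,0,-0.002,0,0],[0,0,-0.003,0,0],[0,0,-0.004,0,0],[0,0,-0.004,0,0]]]'

```text
clock: 8.57
eef_pos: [0.4796, -0.2106, 0.0432]
tool_rot: [0.999, -0.041, 0.0, 0.0]
ft_force: [-0.1, 0.0, 1.6]
grip_width: -0.0001
grasp_force: 0.3
```

Emit:
move_arm --moves '[[[0,0,-0.001,0,0],[0.0005,0,-0.002,0,0],[0.0005,0,-0.003,0,0],[0.0005,0,-0.003,0,0]]]'

```text
clock: 9.07
eef_pos: [0.4802, -0.2106, 0.0403]
tool_rot: [0.999, -0.041, 0.0, 0.0]
ft_force: [-0.8, 0.7, 4.4]
grip_width: -0.0002
grasp_force: 2.3
```

Emit:
move_arm --moves '[[[0.0001,0,-0.0004,0,0],[0.0001,0,-0.0004,0,0],[0.0001,0,-0.0004,0,0]]]'

```text
clock: 9.45
eef_pos: [0.4803, -0.2106, 0.0399]
tool_rot: [0.999, -0.041, 0.0, 0.0]
ft_force: [-0.5, -0.5, 4.8]
grip_width: 0.0001
grasp_force: 2.6
```

```bash
python3 - <<'E'
from workcell import monitor, vision
import cv2
o=monitor.get_obs(); print(o["ft_force"],o["eef_pos"])
c=vision.camera("wrist"); cv2.imwrite("pics/w5.png",c["color"][:,:,::-1])
E
```

```text
[-0.51135546 -0.52181959  4.76205483] [ 0.48025824 -0.2106294   0.03987428]
```

View pics/w5.png

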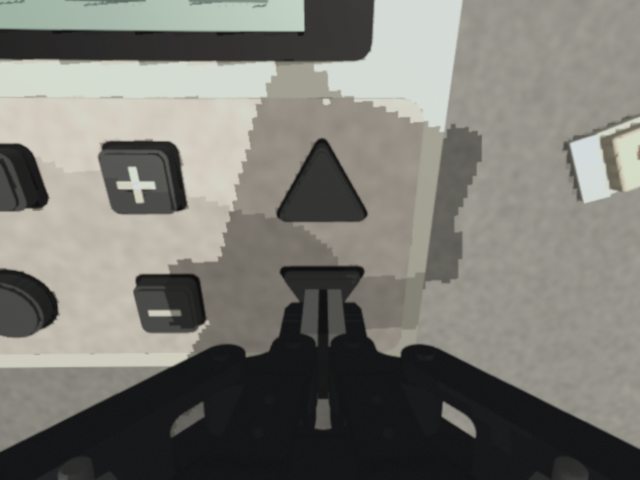

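The back key at (322,285) is visibly pressed in under the fingertips. The round key at (25,303) and the others are up, and the console has not moved.

```bash
python3 -c "
from workcell import job
print(job.job_done())"
```

```text
the job is handed in; nothing more can be done
None
```

I pressed the bar key and then the round key, and both sprang back up. The away-pointing triangular key was still held down, at about 4.8 N, when I handed the job in; no verdict was returned.

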